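# Hang the washed-up cups on the drainer in the boat's saloon

### The arm

A 7-joint arm with a two-finger parallel gripper is mounted at the origin on the work surface. World frame = base frame: x ahead of the robot, y to its left, z up, the work surface at z = 0. Lengths are in m, angles in rad, forces in N, time in s.
With the tool pointing down it reaches from about 0.4 to 0.875 m from the base axis. Payload 19.3 kg.
Tool frame: the origin (TCP) lies midway between the tips of the shut fingers; the grasp point (between the pads) lies 19 mm behind it (bot.pinch_z is the distance from the TCP to the grasp point, in m); z points along the fingers, y is the line along which they close (so a half turn about z gives the same grasp; the last joint's range is limited). The gripper opens to 85 mm and grips with 20 to 120 N. Pads are 22 mm wide; open, the fingers measure 114 mm over their backs; the gripper's body (76 mm by 85 mm) begins 54 mm behind the grasp point. The pads swing forward as they close: fully open they stand 13 mm farther back than shut.
Start: joints at [-1.396, 0.521, -0.036, 1.599, 0.021, 1.021, -0.113], TCP at [0.151, 0.606, 0.231] pointing down, gripper open.
Joint ranges: [-2.91, 2.91], [-0.3, 2.13], [-1.5, 1.42], [0.17, 2.43], [-1.26, 4.41], [0.16, 1.93], [-2.52, 2.52]. Speed limits (rad/s): [1.89, 1.89, 2.39, 2.39, 3.01, 3.01, 3.01].

### API

Orientations are given as [roll, pitch, yaw] about the fixed x, y, z axes, in that order (R = Rz(yaw) Ry(pitch) Rx(roll)).
In Python, from workcell import observe, viewer, bot gives the robot as it stands. The module is installed in compiled form; this text tells all that it offers.
- The arm moves only by the tool play_rows, never from a script. Its argument "motion" is a list of rows, each a list of 7 numbers: the shift along the tool's x, y, z in cm, then the turn, a rotation vector about the tool's x, y, z in rad, then the opening, from -1 (shut) to 1 (fully open), so that 0 is half open. A call has exactly 5 rows; each row is the pose to reach, as a shift and turn from the pose commanded when the call began, along the tool's axes at that moment; what a row does not reach only later rows make up. A row lasts 1/10 s, in which the tool goes at most 50 mm and 8.59 degrees, less where a joint would pass 70% of its speed; a pose out of reach is approached as far as the arm can. A call with a gripper value outside its range is refused whole. The fingers move at their own pace and stop on an object; "squeeze" is the grip in N (left out, the last holds). Time passes only in rows, so rows that repeat a pose let the fingers close, or fill a call up. It gives the time, the measured TCP pose, the force, the opening and the grip force at its end, in the units of the state.
- observe(): the state, without advancing time (a new reading comes with each control period).
- viewer.grab_frame(name): name is "side" or "top"; returns (picture, depth): 480x640x3 uint8, red, green, blue; 480x640 float32, m along the optical axis (not along the pixel's ray), 0 where there is no reading.
- viewer.camera_info(name): a dict with "fx", "fy", "cx", "cy" (pixels), "R" (3x3) and "t" (3): a world point X has camera coordinates R X + t. Camera axes: x right, y down, z forward; pixel columns grow to the right and rows downward; lengths in m; the calibration is good to about 2 mm. A picture is of the moment at which its call begins. camera_info takes no time and is no camera call.
- bot.job_done(): hands the job in; it is judged then, once.
The state is a dict: "clock": time; "qpos": joint angles; "qd": joint speeds; "joint_efforts": joint torques, N m; "position": TCP position; "tool_rot": TCP orientation; "force": force on the tool from outside, world axes, zero at the start; "moment": the same for the moment, N m; "grip_width": finger opening in m; "finger_force": force on a finger pad.
Only numpy, scipy, OpenCV 4.12 (cv2) and the standard library are available. Lean on these libraries where they do the work, as an engineer would, in place of code of your own. Each camera call takes 0.05 s, during which the arm holds its last target. There are 200 camera calls.

### The job

Two washed cups stand mouth-down on the table mat: hang each one mouth-down on the drainer's leaning pegs, the tall steel beaker on the long peg and the white mug on the short peg. Slide each down its peg until the inside of its bottom rests on the peg's tip and its rim hangs clear of the tray and rail; lower them gently, do not drop them, and leave the bottle, the bowl and the tub where they are.

Things in the scene. Friction and masses are not known exactly. Their poses are not given: they have to be found in the camera images.
- beaker: Tall straight stainless-steel beaker without handle, standing mouth-down: outer diameter 62 mm, 122 mm high, wall 3 mm, bottom 5 mm thick (inner depth 117 mm), about 0.18 kg. Origin at the centre of its mouth (the rim plane, on the table at the start); z points from the mouth to the closed end (up at the start).
- beaker_floor (a point): Centre of the beaker's inner bottom, 117 mm from the mouth along the beaker's z.
- mug: White mug with one side handle, standing mouth-down: outer diameter 66 mm, 78 mm high, wall 3 mm, bottom 5 mm thick (inner depth 73 mm), about 0.20 kg. Origin at the centre of its mouth (the rim plane); z points from the mouth to the closed end (up at the start). The handle, 8 mm thick, is on its +y side, reaching 61 mm from the axis, between 14 and 66 mm from the mouth; the +x and -x sides are free to grip.
- mug_floor (a point): Centre of the mug's inner bottom, 73 mm from the mouth along the mug's z.
- rack: The drainer, fixed to the table: a shallow aluminium tray 200 x 300 mm, 15 mm high, with a wooden rail 34 mm wide and 292 mm long whose top is 30 mm above the table. Origin on the table under the middle of the rail; z up, y along the rail, the tray reaches from 30 mm behind (+x) to 170 mm in front (-x) of the rail's middle. The two pegs rise from the rail 75 mm either side of its middle; which side has the long peg varies.
- peg_long: Long wooden peg, 24 mm in diameter with a rounded tip, fixed. Origin at its root, on the axis at the top of the rail; its z is vertical and its x and y are those of the rack. The peg leans 30 degrees from vertical towards its own -x, so its axis runs along (-0.5, 0, 0.866) in this frame for 155 mm.
- peg_long_tip (a point): The very tip of the long peg, on its axis, 155 mm from its root (about 164 mm above the table).
- peg_short: Short wooden peg, 24 mm in diameter with a rounded tip, fixed. Origin and axes as for the long peg; it leans the same way, along (-0.5, 0, 0.866) in this frame, for 105 mm.
- peg_short_tip (a point): The very tip of the short peg, on its axis, 105 mm from its root (about 121 mm above the table).
- bottle: Bystander: brown glass bottle, 56 mm in diameter, 160 mm high, with a white cap. Origin at the centre of its underside.
- bowl: Bystander: terracotta-coloured bowl, 120 mm across, 55 mm high. Origin at the centre of its underside.
- tub: Bystander: yellow plastic food tub with its lid on, 118 x 93 x 70 mm. Origin at the centre of its underside.
Not all that is in view belongs to the job. Leave any pink or red look-alike of the beaker alone. What is shaped like the mug but blue is not meant.

How it is judged:
At the end, for the whole second after the job is handed in: Beaker on the long peg, mug on the short: each bottom's inside rests on the tip (tip within 24 mm of its centre, 8 mm in depth), closed end up (axis under 43 degrees from vertical), carried by the peg, tray and rail untouched, at rest (distance between beaker_floor and peg_long_tip below 0.024 m and z of peg_long_tip in the frame of beaker above 0.109 m and angle between each of beaker, mug's own z axis and vertical below 0.75 rad and height (world z) of each of beaker_floor, mug_floor above 0.09 m and contact force between beaker and peg_long above 0.3 N and contact force between each of beaker, mug and rack below 0.1 N and linear speed of each of beaker, mug below 0.03 m/s and angular speed of each of beaker, mug below 0.3 rad/s and distance between mug_floor and peg_short_tip below 0.024 m and z of peg_short_tip in the frame of mug above 0.065 m and contact force between mug and peg_short above 0.3 N).
It fails at once if the beaker is dropped (moves faster than 0.7 m/s while out of the fingers) (linear speed of beaker above 0.7 m/s and contact force between beaker and the fingers below 0.05 N).
It fails at once if the mug is dropped (moves faster than 0.7 m/s while out of the fingers) (linear speed of mug above 0.7 m/s and contact force between mug and the fingers below 0.05 N).
It fails at once if the bottle is moved by more than 30 mm (distance of bottle from where it was at the start of the episode above 0.03 m).
It fails at once if the bowl is moved by more than 30 mm (distance of bowl from where it was at the start of the episode above 0.03 m).
It fails at once if the tub is moved by more than 30 mm (distance of tub from where it was at the start of the episode above 0.03 m).
It also fails if it takes over 61 s, if anything falls off the work surface, if the arm or the gripper's body presses on something with over 40 N, if the wrist force passes 120 N, or if a joint passes its speed limit or range.

## Working session

There is one attempt and no reset: what is moved stays moved. The work goes in short steps, Python scripts to look and compute and a tool call to move; the robot and the scene stay as the last step left them, time stands still between calls to the robot, and variables do not carry over. Pictures are saved under pics/ and viewed, at most 10 in all, crops included, and the job is handed in when it is done.

Besides the shell and the picture viewer there is one more tool, called after "Emit:" as name([rows], argument=value, ...), one row to a line, values as JSON. play_rows: Moves the arm, as the interface text tells. Its arguments: {"type":"object","properties":{"motion":{"type":"array"},"squeeze":{"type":"number"}},"required":["motion"]}

```bash
mkdir -p pics; ls
python3 - <<'E'
from workcell import observe, viewer, bot
import cv2, numpy as np
s=observe(); print({k:np.round(v,3) for k,v in s.items()}, bot.pinch_z)
for n in ("top","side"):
    p,d=viewer.grab_frame(n); np.savez(f"{n}.npz",p=p,d=d,**viewer.camera_info(n))
    cv2.imwrite(f"pics/{n}0.png",p[:,:,::-1]); c=viewer.camera_info(n); print(n,{k:np.round(v,3) for k,v in c.items()})
E
```

```text
pics
{'clock': np.float64(0.0), 'qpos': array([-1.396,  0.522, -0.036,  1.6  ,  0.021,  1.021, -0.113]), 'qd': array([ 0.002,  0.   , -0.   , -0.   ,  0.   ,  0.001, -0.001]), 'joint_efforts': array([ 2.0000e-03, -9.2709e+01,  1.9810e+00, -3.6993e+01,  1.8000e-02,
        8.0000e-03,  0.0000e+00]), 'position': array([0.151, 0.606, 0.231]), 'tool_rot': array([-3.141,  0.   ,  2.897]), 'force': array([-0.097,  0.282,  0.326]), 'moment': array([-0.011, -0.03 ,  0.007]), 'finger_force': np.float64(0.0), 'grip_width': np.float64(0.085)} 0.0187
top {'fx': np.float64(514.922), 'fy': np.float64(514.922), 'cx': np.float64(314.471), 'cy': np.float64(231.483), 'R': array([[-0.019, -1.   , -0.016],
       [-0.987,  0.021, -0.161],
       [ 0.161,  0.012, -0.987]]), 't': array([-0.053,  0.556,  1.263])}
side {'fx': np.float64(506.408), 'fy': np.float64(506.408), 'cx': np.float64(321.498), 'cy': np.float64(242.273), 'R': array([[ 0.994, -0.105, -0.012],
       [-0.075, -0.619, -0.782],
       [ 0.075,  0.779, -0.623]]), 't': array([-0.558,  0.077,  1.225])}
```

View pics/top0.png

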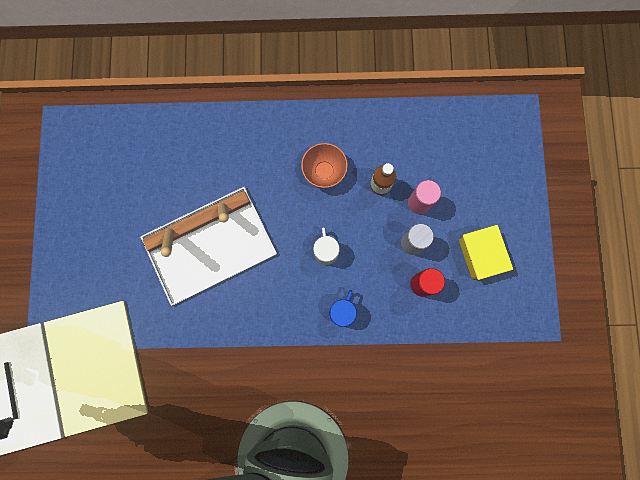

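View pics/side0.png

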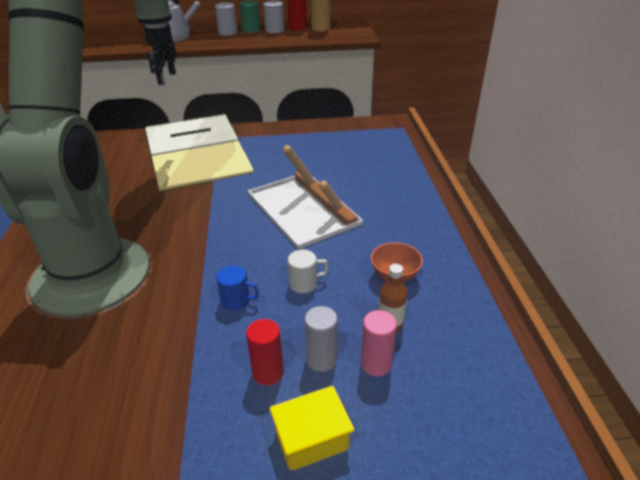

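Candidates in the top image are:
- **Beaker:** grey at (420,239), pink at (425,197) and red at (429,283). I choose the grey one.
- **Mug:** white at (326,250) and blue at (343,312). I choose the white one.

The long peg is the left one in the image, at (167,243). The short peg is at (223,212).

```bash
cat > h.py <<'E'
import numpy as np, cv2
def cloud(n, f=None):
    z=np.load(f or f"{n}.npz"); d=z["d"]; v,u=np.mgrid[0:480,0:640]
    c=np.stack([(u-z["cx"])/z["fx"]*d,(v-z["cy"])/z["fy"]*d,d],-1)
    return z["p"],(c-z["t"])@z["R"],d>0      # R^T(c-t)
E
python3 - <<'E'
from h import *
p,X,ok=cloud("top"); v,u=np.mgrid[0:480,0:640]
cv2.imwrite("pics/crop.png",cv2.resize(p[170:330,290:490,::-1],(800,640)[:2] if 0 else (750,600),interpolation=cv2.INTER_CUBIC))
def near(u0,v0,r): return ok&((u-u0)**2+(v-v0)**2<r*r)
for n,u0,v0,h in (("beaker",420,238,.122),("mug",326,250,.078),("blue",343,312,.078),("red",429,283,.122),("pink",425,197,.122)):
    m=near(u0,v0,22)&(abs(X[...,2]-h)<.012); P=X[m]
    (cx,cy),r=cv2.minEnclosingCircle(P[:,:2].astype(np.float32)); print(n,m.sum(),P.mean(0).round(4),"enc",round(cx,4),round(cy,4),round(r,4))
m=near(324,233,10)&(X[...,2]>.03)&(v<236); print("handle",X[m].mean(0).round(4),m.sum(), X[m][:,2].max())
for n,u0,v0,r in (("bowl",325,166,25),("bottle",384,180,16),("tub",486,252,32)):
    m=near(u0,v0,r)&(X[...,2]>.04);P=X[m];print(n,P.min(0).round(3),P.max(0).round(3))
# rack
R=ok&(u>135)&(u<285)&(v>180)&(v<310)
pk=R&(X[...,2]>.045)
n,l,st,c=cv2.connectedComponentsWithStats(pk.astype(np.uint8))
for i in range(1,n):
    if st[i,4]>8:
        P=X[l==i]; t=P[P[:,2]>P[:,2].max()-.012]; print("peg",c[i].round(),st[i,4],"zmax",P[:,2].max().round(4),"tip",t.mean(0).round(4)); q=P.mean(0); w=np.linalg.svd(P-q)[2][0]; print(q.round(4),w.round(3))
m=R&(abs(X[...,2]-.03)<.008)&(p[...,0].astype(int)-p[...,2]>40); P=X[m][:,:2].astype(np.float32)
print("rail",m.sum(),cv2.minAreaRect(P),np.median(X[m][:,2]))
m=R&(X[...,2]>.006);print("tray",cv2.minAreaRect(X[m&(X[...,2]<.04)][:,:2].astype(np.float32)))
E
```

```text
beaker 532 [ 0.526  -0.3166  0.1207] enc 0.5264 -0.3178 0.0315
mug 558 [ 0.5066 -0.0926  0.0768] enc 0.5142 -0.0896 0.0401
blue 584 [ 0.3504 -0.1297  0.0768] enc 0.3542 -0.1324 0.037
red 558 [ 0.4191 -0.3366  0.1206] enc 0.4195 -0.3369 0.0317
pink 515 [ 0.6326 -0.3399  0.1204] enc 0.6334 -0.341 0.0312
handle [ 0.5525 -0.0872  0.0608] 28 0.06947433096205809
bowl [ 0.667 -0.151  0.04 ] [ 0.786 -0.033  0.061]
bottle [ 0.654 -0.267  0.04 ] [ 0.71  -0.212  0.163]
tub [ 0.425 -0.548  0.04 ] [ 0.559 -0.432  0.077]
peg [223. 213.] 155 zmax 0.1262 tip [0.5836 0.1547 0.1195]
[0.5967 0.1593 0.099 ] [-0.543 -0.229  0.808]
peg [167. 243.] 256 zmax 0.1677 tip [0.4973 0.279  0.1617]
[0.5218 0.2871 0.1221] [-0.5   -0.202  0.842]
rail 1172 ((0.5941213965415955, 0.24371209740638733), (0.0348261296749115, 0.29187721014022827), 25.56314468383789) 0.028932243901663324
tray ((0.5336148738861084, 0.21324415504932404), (0.39372482895851135, 0.33907338976860046), 89.72248077392578)
```

View pics/crop.png

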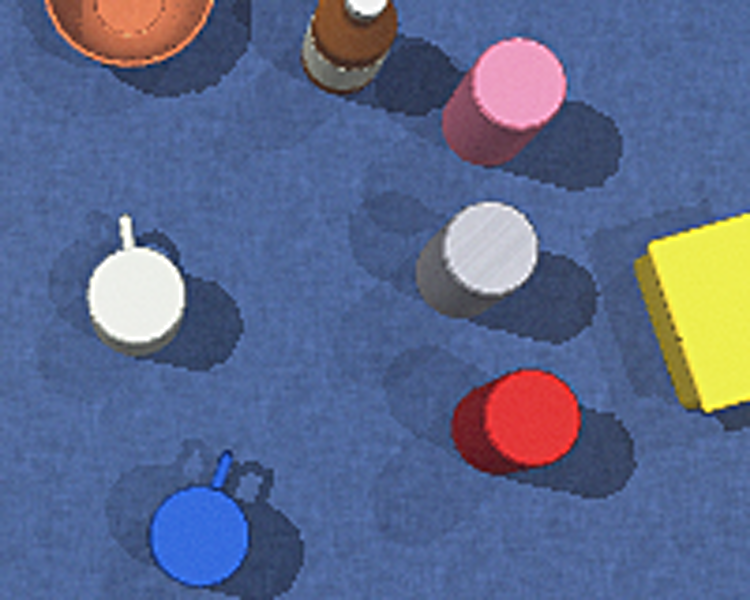

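The crop confirms it: brushed-steel beaker at about (490,248) in the crop, white mug with its handle up at about (137,295). Next I refine the mug and rack pose and write a move helper.

```bash
cat >> h.py <<'E'
from scipy.spatial.transform import Rotation as Ro
c_,s_=np.cos(np.deg2rad(25.56)),np.sin(np.deg2rad(25.56))
rx=np.array([c_,s_,0]); ry=np.array([-s_,c_,0]); zz=np.array([0,0,1.])
rc=np.array([.5941,.2437,.03]); ax=-.5*rx+np.sqrt(.75)*zz
tipL=rc+.075*ry+.155*ax; tipS=rc-.075*ry+.105*ax
def tilt(ang,yaw=np.deg2rad(25.56)):   # tool down, x at yaw, leaned so that z points outwards by ang
    return Ro.from_euler("z",yaw)*Ro.from_euler("y",-ang)*Ro.from_euler("x",np.pi)
def rel(pos,R,show=True):
    from workcell import observe
    s=observe(); R0=Ro.from_euler("xyz",s["tool_rot"]); d=R0.inv().apply(np.array(pos)-s["position"])*100; w=(R0.inv()*R).as_rotvec()
    print("t",round(float(s["clock"]),2),"pos",s["position"].round(4),"rpy",s["tool_rot"].round(3),"-> shift cm",d.round(2),"turn",w.round(3),"F",s["force"].round(1),"w",s["grip_width"].round(4),"q",s["qpos"].round(2))
E
python3 - <<'E'
from h import *
p,X,ok=cloud("top"); v,u=np.mgrid[0:480,0:640]
m=ok&((u-326)**2+(v-250)**2<22**2)&(abs(X[...,2]-.077)<.004); P=X[m]; c,r=cv2.minEnclosingCircle(P[:,:2].astype(np.float32)); print(P.mean(0).round(4),c,r)
m=ok&((u-324)**2+(v-233)**2<100)&(X[...,2]>.03)&(X[...,2]<.072)&(v<236);d=X[m].mean(0)-P.mean(0);print("handle az deg",np.degrees(np.arctan2(d[1],d[0])),np.linalg.norm(d[:2]))
print(tipL.round(4),tipS.round(4))
# peg surface distance to model axis
for n,t in (("L",tipL),("S",tipS)):
    m=ok&(X[...,2]>.05)&(np.linalg.norm(X-t,axis=-1)<.13)&(X[...,0]>.45)&(np.linalg.norm(np.cross(X-t,ax),axis=-1)<.03)
    Q=X[m]-t; e=Q-np.outer(Q@ax,ax); print(n,m.sum(),"radius med",np.median(np.linalg.norm(e,axis=1)).round(4),"mean off ry",(e@ry).mean().round(4),"perp",(e@np.cross(ry,ax)).mean().round(4),"max along",(Q@ax).max().round(4), tilt(.5236).as_matrix().round(2)[:,2],ax.round(2))
rel([.55,.15,.30],tilt(0,0))
E
```

```text
[ 0.5071 -0.0923  0.0769] (0.5073732733726501, -0.09240080416202545) 0.03276451677083969
handle az deg 6.430454420960054 0.04574485964041995
[0.4918 0.2779 0.1642] [0.5791 0.1534 0.1209]
L 239 radius med 0.0118 mean off ry -0.0046 perp 0.0056 max along 0.0022 [ 0.45  0.22 -0.87] [-0.45 -0.22  0.87]
S 152 radius med 0.0109 mean off ry -0.0023 perp 0.0049 max along 0.0025 [ 0.45  0.22 -0.87] [-0.45 -0.22  0.87]Traceback (most recent call last):
  File "<stdin>", line 10, in <module>
  File "h.py", line 16, in rel
    print("t",round(float(s["clock"]),2),"pos",s["position"].round(4),"rpy",s["tool_rot"].round(3),"-> shift cm",d.round(2),"turn",w.round(3),"F",s["force"].round(1),"w",s["grip_width"].round(4),"q",s["qpos"].round(2))
                                                                                                                                                                          ^^^^^^^^^^^^^^^^^^^^^
AttributeError: 'float' object has no attribute 'round'
```

```bash
sed -i 's/s\["grip_width"\].round(4)/round(float(s["grip_width"]),4),"ff",round(float(s["finger_force"]),1)/; s/s\["qpos"\].round(2)/np.round(s["qpos"],2)/' h.py
python3 -c "
from h import *
rel([.45,.45,.30],tilt(0,.9)); rel([.58,.15,.30],tilt(0,0)); rel([.526,-.317,.2],tilt(0,0))"
```

```text
t 0.1 pos [0.1514 0.6061 0.2308] rpy [-3.141  0.     2.897] -> shift cm [-32.75  -7.91  -6.91] turn [-1.000e-03  1.000e-03  1.997e+00] F [-1.4  0.4  0.7] w 0.0853 ff 0.0 q [-1.4   0.52 -0.04  1.6   0.02  1.02 -0.11]
t 0.1 pos [0.1514 0.6061 0.2308] rpy [-3.141  0.     2.897] -> shift cm [-52.63 -33.87  -6.88] turn [-0.000e+00  1.000e-03  2.897e+00] F [-1.4  0.4  0.7] w 0.0853 ff 0.0 q [-1.4   0.52 -0.04  1.6   0.02  1.02 -0.11]
t 0.1 pos [0.1514 0.6061 0.2308] rpy [-3.141  0.     2.897] -> shift cm [-58.71 -80.47   3.16] turn [-0.000e+00  1.000e-03  2.897e+00] F [-1.4  0.4  0.7] w 0.0853 ff 0.0 q [-1.4   0.52 -0.04  1.6   0.02  1.02 -0.11]
```

Emit:
play_rows([
  [-5, -1, -1, 0, 0, 0.14, 1],
  [-10, -2, -2, 0, 0, 0.28, 1],
  [-15, -3.5, -3.5, 0, 0, 0.42, 1],
  [-20, -5, -5, 0, 0, 0.56, 1],
  [-25, -6, -6, 0, 0, 0.7, 1],
])

```text
clock: 0.6
position: [0.3683, 0.4925, 0.2891]
tool_rot: [3.141, -0.0, 2.191]
force: [0.3, 0.8, -0.2]
grip_width: 0.0853
finger_force: 0.0
```

```bash
python3 -c "
from h import *
rel([.45,.45,.30],tilt(0,.9)); rel([.58,.15,.30],tilt(0,0)); rel([.526,-.317,.2],tilt(0,0))"
```

```text
t 0.6 pos [0.3683 0.4925 0.2891] rpy [ 3.141 -0.     2.191] -> shift cm [-8.21  4.18 -1.09] turn [-0.    -0.     1.291] F [ 0.3  0.8 -0.2] w 0.0853 ff 0.0 q [-1.15  0.46  0.18  1.57 -0.09  1.12 -0.33]
t 0.6 pos [0.3683 0.4925 0.2891] rpy [ 3.141 -0.     2.191] -> shift cm [-40.17  -2.68  -1.1 ] turn [-0.    -0.     2.191] F [ 0.3  0.8 -0.2] w 0.0853 ff 0.0 q [-1.15  0.46  0.18  1.57 -0.09  1.12 -0.33]
t 0.6 pos [0.3683 0.4925 0.2891] rpy [ 3.141 -0.     2.191] -> shift cm [-75.04 -34.22   8.88] turn [-0.    -0.     2.191] F [ 0.3  0.8 -0.2] w 0.0853 ff 0.0 q [-1.15  0.46  0.18  1.57 -0.09  1.12 -0.33]
```

Emit:
play_rows([
  [-4.5, -0.3, 0, 0, 0, 0.145, 1],
  [-9, -0.6, -0.2, 0, 0, 0.29, 1],
  [-13.5, -0.9, -0.4, 0, 0, 0.435, 1],
  [-18, -1.2, -0.6, 0, 0, 0.58, 1],
  [-22.5, -1.5, -0.8, 0, 0, 0.73, 1],
])

```text
clock: 1.1
position: [0.4871, 0.301, 0.2963]
tool_rot: [-3.141, 0.0, 1.461]
force: [0.4, 0.1, 0.4]
grip_width: 0.0853
finger_force: 0.0
```

```bash
python3 -c "
from h import *
rel([.58,.15,.30],tilt(0,0)); rel([.526,-.317,.2],tilt(0,0))"
```

```text
t 1.1 pos [0.4871 0.301  0.2963] rpy [-3.141  0.     1.461] -> shift cm [-13.99  10.89  -0.37] turn [-0.     0.     1.461] F [0.4 0.1 0.4] w 0.0853 ff 0.0 q [-0.95  0.4   0.4   1.68 -0.17  1.1  -0.61]
t 1.1 pos [0.4871 0.301  0.2963] rpy [-3.141  0.     1.461] -> shift cm [-61.    10.64   9.63] turn [-0.     0.     1.461] F [0.4 0.1 0.4] w 0.0853 ff 0.0 q [-0.95  0.4   0.4   1.68 -0.17  1.1  -0.61]
```

Emit:
play_rows([
  [-4.6, 1.6, 0, 0, 0, 0.145, 1],
  [-9.2, 3.2, 0, 0, 0, 0.29, 1],
  [-13.8, 4.8, 0, 0, 0, 0.435, 1],
  [-18.4, 6.4, 0, 0, 0, 0.58, 1],
  [-23, 8, 0, 0, 0, 0.73, 1],
])

```text
clock: 1.6
position: [0.5422, 0.0638, 0.2963]
tool_rot: [-3.141, -0.0, 0.731]
force: [0.7, 1.0, 0.1]
grip_width: 0.0853
finger_force: 0.0
```

```bash
python3 -c "
from h import *
rel([.526,-.317,.2],tilt(0,0))"
```

```text
t 1.6 pos [0.5422 0.0638 0.2963] rpy [-3.141 -0.     0.731] -> shift cm [-26.63  27.27   9.62] turn [-0.    -0.     0.731] F [0.7 1.  0.1] w 0.0853 ff 0.0 q [-0.69  0.38  0.63  1.75 -0.25  1.09 -0.81]
```

Emit:
play_rows([
  [-3.3, 3.4, 0, 0, 0, 0.146, 1],
  [-6.6, 6.8, 0, 0, 0, 0.292, 1],
  [-9.9, 10.2, 1, 0, 0, 0.438, 1],
  [-13.2, 13.6, 2, 0, 0, 0.584, 1],
  [-16.5, 17, 3, 0, 0, 0.731, 1],
])

```text
clock: 2.1
position: [0.5338, -0.1728, 0.2659]
tool_rot: [-3.141, -0.0, 0.0]
force: [0.9, 0.0, -0.0]
grip_width: 0.0854
finger_force: 0.0
```

```bash
python3 -c "
from h import *
rel([.5262,-.3175,.2],tilt(0,0));rel([.5262,-.3175,.072],tilt(0,0))"
```

```text
t 2.1 pos [ 0.5338 -0.1728  0.2659] rpy [-3.141 -0.     0.   ] -> shift cm [-0.77 14.47  6.59] turn [-0. -0.  0.] F [ 0.9  0.  -0. ] w 0.0854 ff 0.0 q [-0.36  0.5   0.81  1.76 -0.41  1.06 -0.97]
t 2.1 pos [ 0.5338 -0.1728  0.2659] rpy [-3.141 -0.     0.   ] -> shift cm [-0.77 14.48 19.39] turn [-0. -0.  0.] F [ 0.9  0.  -0. ] w 0.0854 ff 0.0 q [-0.36  0.5   0.81  1.76 -0.41  1.06 -0.97]
```

Emit:
play_rows([
  [-0.2, 3.6, 1, 0, 0, 0, 1],
  [-0.4, 7.2, 2, 0, 0, 0, 1],
  [-0.6, 10.8, 3, 0, 0, 0, 1],
  [-0.8, 14.5, 5, 0, 0, 0, 1],
  [-0.8, 14.5, 8, 0, 0, 0, 1],
])

```text
clock: 2.6
position: [0.5258, -0.3216, 0.1865]
tool_rot: [3.138, -0.001, 0.001]
force: [0.3, -0.5, -0.3]
grip_width: 0.0859
finger_force: 0.0
```

```bash
python3 -c "
from h import *
rel([.5262,-.3175,.072],tilt(0,0))"
```

```text
t 2.6 pos [ 0.5258 -0.3216  0.1865] rpy [ 3.138e+00 -1.000e-03  1.000e-03] -> shift cm [ 0.03 -0.45 11.45] turn [ 0.003 -0.001  0.001] F [ 0.3 -0.5 -0.3] w 0.0859 ff 0.0 q [-0.01  0.67  0.72  1.7  -0.51  0.97 -0.67]
```

Emit:
play_rows([
  [0, 0, 1.5, 0, 0, 0, 1],
  [0, 0, 4.5, 0, 0, 0, 1],
  [0, 0, 8, 0, 0, 0, 1],
  [0, 0, 11, 0, 0, 0, 1],
  [0, 0, 11.4, 0, 0, 0, 1],
])

```text
clock: 3.1
position: [0.5261, -0.3142, 0.0695]
tool_rot: [-3.139, 0.004, 0.007]
force: [-0.6, -0.4, 0.9]
grip_width: 0.0854
finger_force: 0.0
```

Emit:
play_rows([
  [0, 0, 0, 0, 0, 0, 0.2],
  [0, 0, 0, 0, 0, 0, 0],
  [0, 0, 0, 0, 0, 0, -0.5],
  [0, 0, 0, 0, 0, 0, -1],
  [0, 0, 0, 0, 0, 0, -1],
], squeeze=40)

```text
clock: 3.6
position: [0.528, -0.3167, 0.074]
tool_rot: [3.141, -0.002, 0.006]
force: [-0.8, 0.3, 9.2]
grip_width: 0.0609
finger_force: 43.8
```

```bash
python3 -c "
from h import *
rel([.5262,-.3175,.072],tilt(0,0))
from workcell import viewer
p,d=viewer.grab_frame('side'); cv2.imwrite('pics/g1.png',p[:,:,::-1])"
```

```text
t 3.6 pos [ 0.528  -0.3167  0.074 ] rpy [ 3.141e+00 -2.000e-03  6.000e-03] -> shift cm [-0.18  0.08  0.2 ] turn [ 0.001 -0.002  0.006] F [-0.8  0.3  9.2] w 0.0609 ff 43.8 q [ 0.06  0.8   0.6   1.76 -0.62  0.77 -0.59]
```

View pics/g1.png

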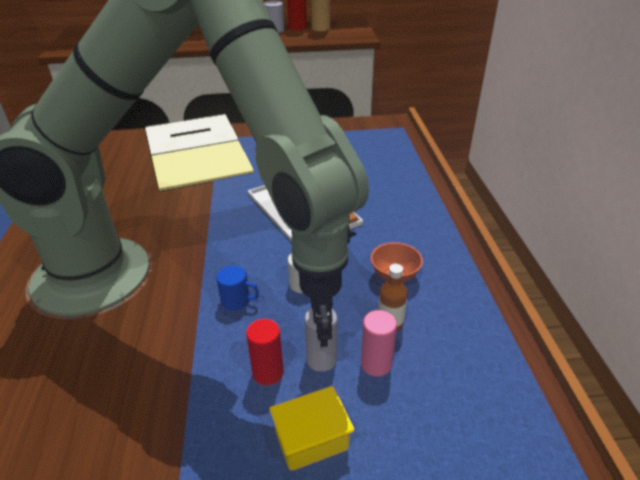

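Emit:
play_rows([
  [0, 0, -1.5, 0, 0, 0, -1],
  [0, 0, -5, 0, 0, 0, -1],
  [0, 0, -10, 0, 0, 0, -1],
  [0, 0, -15, 0, 0, 0, -1],
  [0, 0, -20, 0, 0, 0, -1],
])

```text
clock: 4.15
position: [0.5264, -0.3161, 0.2758]
tool_rot: [3.141, -0.001, 0.005]
force: [1.7, 0.3, -2.6]
grip_width: 0.0612
finger_force: 44.4
```

Emit:
play_rows([
  [0, -2, -2, 0, 0, 0, -1],
  [0.5, -6, -3, 0, 0, 0, -1],
  [1, -11, -3, 0, 0, 0, -1],
  [1.5, -16, -3, 0, 0, 0, -1],
  [2, -21, -3, 0, 0, 0, -1],
])

```text
clock: 4.65
position: [0.5453, -0.105, 0.3037]
tool_rot: [-3.141, -0.001, 0.005]
force: [0.5, -0.1, -2.3]
grip_width: 0.061
finger_force: 44.4
```

```bash
python3 -c "
from h import *
rel([.52,.1,.30],tilt(.2));rel(tipL+.097*ax,tilt(.5236))"
```

```text
t 4.65 pos [ 0.5453 -0.105   0.3037] rpy [-3.141e+00 -1.000e-03  5.000e-03] -> shift cm [ -2.42 -20.51   0.38] turn [ 0.044  0.195 -0.44 ] F [ 0.5 -0.1 -2.3] w 0.061 ff 44.4 q [-0.51  0.45  0.84  1.73 -0.37  1.13 -1.12]
t 4.65 pos [ 0.5453 -0.105   0.3037] rpy [-3.141e+00 -1.000e-03  5.000e-03] -> shift cm [ -9.54 -36.25   5.56] turn [ 0.115  0.514 -0.431] F [ 0.5 -0.1 -2.3] w 0.061 ff 44.4 q [-0.51  0.45  0.84  1.73 -0.37  1.13 -1.12]
```

Emit:
play_rows([
  [-0.5, -4, 0, 0.01, 0.04, -0.09, -1],
  [-1, -8, 0, 0.02, 0.08, -0.18, -1],
  [-1.5, -12, 0, 0.03, 0.12, -0.27, -1],
  [-2, -16, 0.2, 0.04, 0.16, -0.35, -1],
  [-2.4, -20.5, 0.4, 0.044, 0.195, -0.44, -1],
])

```text
clock: 5.15
position: [0.5198, 0.0988, 0.2996]
tool_rot: [-3.141, -0.201, 0.449]
force: [1.3, 0.4, -1.2]
grip_width: 0.061
finger_force: 44.4
```

```bash
python3 -c "
from h import *
rel(tipL+.12*ax,tilt(.5236))"
```

```text
t 5.15 pos [0.5198 0.0988 0.2996] rpy [-3.141 -0.201  0.449] -> shift cm [ -1.36 -17.37   2.96] turn [-0.002  0.322  0.003] F [ 1.3  0.4 -1.2] w 0.061 ff 44.4 q [-0.88  0.24  0.73  1.95 -0.29  0.84 -1.13]
```

Emit:
play_rows([
  [-0.3, -3.5, 0.4, 0, 0.065, 0, -1],
  [-0.6, -7, 0.9, 0, 0.13, 0, -1],
  [-0.9, -10.5, 1.5, 0, 0.195, 0, -1],
  [-1.2, -14, 2.2, 0, 0.26, 0, -1],
  [-1.4, -17.4, 3, 0, 0.322, 0, -1],
])

```text
clock: 5.65
position: [0.4421, 0.2428, 0.2688]
tool_rot: [3.141, -0.505, 0.445]
force: [1.2, -1.2, -1.8]
grip_width: 0.0611
finger_force: 44.4
```

Emit:
play_rows([
  [0, 0, 0, 0, 0, 0, -1],
  [0, 0, 0, 0, 0, 0, -1],
  [0, 0, 0, 0, 0, 0, -1],
  [0, 0, 0, 0, 0, 0, -1],
  [0, 0, 0, 0, 0, 0, -1],
])

```text
clock: 6.15
position: [0.4444, 0.2405, 0.2685]
tool_rot: [3.136, -0.502, 0.444]
force: [0.0, -0.2, -2.9]
grip_width: 0.0612
finger_force: 44.5
```

```bash
python3 -c "
from h import *
rel(tipL+.12*ax,tilt(.5236));rel(tipL-.045*ax,tilt(.5236))
from workcell import viewer
p,d=viewer.grab_frame('side'); cv2.imwrite('pics/i1.png',p[90:330,150:470,::-1].repeat(2,0).repeat(2,1))"
```

```text
t 6.15 pos [0.4444 0.2405 0.2685] rpy [ 3.136 -0.502  0.444] -> shift cm [-0.11 -1.33 -0.03] turn [ 0.006  0.022 -0.001] F [ 0.  -0.2 -2.9] w 0.0612 ff 44.5 q [-1.41  0.08  0.77  2.29  0.16  0.31 -1.92]
t 6.15 pos [0.4444 0.2405 0.2685] rpy [ 3.136 -0.502  0.444] -> shift cm [ 0.25 -1.43 16.46] turn [ 0.006  0.022 -0.001] F [ 0.  -0.2 -2.9] w 0.0612 ff 44.5 q [-1.41  0.08  0.77  2.29  0.16  0.31 -1.92]
```

View pics/i1.png

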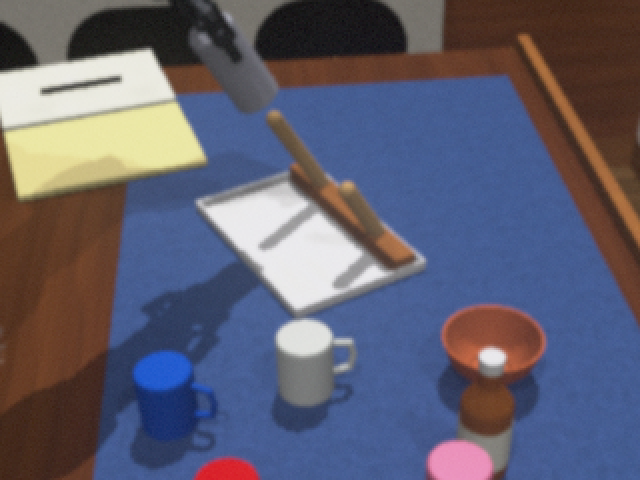

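Emit:
play_rows([
  [0, -0.3, 0, 0, 0.01, 0, -1],
  [-0.1, -0.7, 0, 0.006, 0.022, 0, -1],
  [-0.1, -1, 0, 0.006, 0.022, 0, -1],
  [-0.1, -1.3, 0, 0.006, 0.022, 0, -1],
  [-0.1, -1.3, 0, 0.006, 0.022, 0, -1],
])

```text
clock: 6.7
position: [0.4374, 0.2531, 0.2678]
tool_rot: [-3.141, -0.524, 0.447]
force: [-0.7, -0.3, -2.2]
grip_width: 0.061
finger_force: 44.5
```

```bash
python3 -c "
from h import *
rel(tipL+.12*ax,tilt(.5236));rel(tipL-.035*ax,tilt(.5236))"
```

```text
t 6.7 pos [0.4374 0.2531 0.2678] rpy [-3.141 -0.524  0.447] -> shift cm [-0.    0.11 -0.04] turn [-0.001 -0.     0.001] F [-0.7 -0.3 -2.2] w 0.061 ff 44.5 q [-1.48  0.08  0.8   2.31  0.24  0.28 -2.03]
t 6.7 pos [0.4374 0.2531 0.2678] rpy [-3.141 -0.524  0.447] -> shift cm [-0.    0.12 15.46] turn [-0.001 -0.     0.001] F [-0.7 -0.3 -2.2] w 0.061 ff 44.5 q [-1.48  0.08  0.8   2.31  0.24  0.28 -2.03]
```

Emit:
play_rows([
  [0, 0.1, 1, 0, 0, 0, -1],
  [0, 0.1, 2.5, 0, 0, 0, -1],
  [0, 0.1, 4, 0, 0, 0, -1],
  [0, 0.1, 5.5, 0, 0, 0, -1],
  [0, 0.1, 7, 0, 0, 0, -1],
])

```text
clock: 7.2
position: [0.4627, 0.261, 0.2183]
tool_rot: [3.13, -0.512, 0.451]
force: [-0.0, -0.7, -2.1]
grip_width: 0.0609
finger_force: 44.6
```

```bash
python3 -c "
from h import *
rel(tipL-.035*ax,tilt(.5236))"
```

```text
t 7.2 pos [0.4627 0.261  0.2183] rpy [ 3.13  -0.512  0.451] -> shift cm [ 0.33 -0.36  9.85] turn [0.009 0.012 0.004] F [-0.  -0.7 -2.1] w 0.0609 ff 44.6 q [-0.97  0.22  0.3   2.29  0.42  0.16 -2.21]
```

```bash
cat >> h.py <<'E'
def over(tip,d,ang,yaw=np.deg2rad(25.56)):
    R=tilt(ang,yaw); rel(tip-d*R.as_matrix()[:,2],R)
E
python3 -c "
from h import *
over(tipL,.06,.43);over(tipL,.02,.43)"
```

```text
t 7.2 pos [0.4627 0.261  0.2183] rpy [ 3.13  -0.512  0.451] -> shift cm [ 0.77 -0.26  0.37] turn [ 0.01  -0.082  0.004] F [-0.  -0.7 -2.1] w 0.0609 ff 44.6 q [-0.97  0.22  0.3   2.29  0.42  0.16 -2.21]
t 7.2 pos [0.4627 0.261  0.2183] rpy [ 3.13  -0.512  0.451] -> shift cm [ 0.45 -0.3   4.36] turn [ 0.01  -0.082  0.004] F [-0.  -0.7 -2.1] w 0.0609 ff 44.6 q [-0.97  0.22  0.3   2.29  0.42  0.16 -2.21]
```

Emit:
play_rows([
  [0.2, -0.1, 0.1, 0, -0.02, 0, -1],
  [0.4, -0.2, 0.2, 0.005, -0.04, 0, -1],
  [0.6, -0.2, 0.3, 0.01, -0.06, 0, -1],
  [0.8, -0.3, 0.4, 0.01, -0.08, 0, -1],
  [0.8, -0.3, 0.4, 0.01, -0.08, 0, -1],
])

```text
clock: 7.7
position: [0.4702, 0.2675, 0.2194]
tool_rot: [3.141, -0.433, 0.449]
force: [-0.1, 0.0, -2.2]
grip_width: 0.061
finger_force: 44.5
```

```bash
python3 -c "
from h import *
over(tipL,.06,.43);over(tipL,.0,.43)"
```

```text
t 7.7 pos [0.4702 0.2675 0.2194] rpy [ 3.141 -0.433  0.449] -> shift cm [-0.12 -0.01  0.02] turn [-0.    -0.003  0.003] F [-0.1  0.  -2.2] w 0.061 ff 44.5 q [-0.78  0.24  0.1   2.2   0.25  0.3  -2.03]
t 7.7 pos [0.4702 0.2675 0.2194] rpy [ 3.141 -0.433  0.449] -> shift cm [-0.13 -0.    6.02] turn [-0.    -0.003  0.003] F [-0.1  0.  -2.2] w 0.061 ff 44.5 q [-0.78  0.24  0.1   2.2   0.25  0.3  -2.03]
```

Emit:
play_rows([
  [-0.1, 0, 1.2, 0, 0, 0, -1],
  [-0.1, 0, 2.4, 0, 0, 0, -1],
  [-0.1, 0, 3.6, 0, 0, 0, -1],
  [-0.1, 0, 4.8, 0, 0, 0, -1],
  [-0.1, 0, 6, 0, 0, 0, -1],
])

```text
clock: 8.2
position: [0.4911, 0.278, 0.163]
tool_rot: [3.139, -0.431, 0.451]
force: [3.4, 4.8, 0.5]
grip_width: 0.0611
finger_force: 44.6
```

```bash
python3 -c "
from h import *
over(tipL,-.04,.43);over(tipL,-.045,.43)"
```

```text
t 8.2 pos [0.4911 0.278  0.163 ] rpy [ 3.139 -0.431  0.451] -> shift cm [0.1  0.03 3.92] turn [ 0.    -0.001  0.004] F [3.4 4.8 0.5] w 0.0611 ff 44.6 q [-0.77  0.38  0.11  2.19  0.33  0.16 -2.11]
t 8.2 pos [0.4911 0.278  0.163 ] rpy [ 3.139 -0.431  0.451] -> shift cm [0.1  0.03 4.42] turn [ 0.    -0.001  0.004] F [3.4 4.8 0.5] w 0.0611 ff 44.6 q [-0.77  0.38  0.11  2.19  0.33  0.16 -2.11]
```

```bash
python3 -c "
from h import *
for d,a,e in ((.0,.38,.5),(-.02,.34,.9),(-.04,.34,.9)):
    print(d,a); R=tilt(a); over(tipL+e/100*R.as_matrix()[:,0],d,a)"
```

```text
0.0 0.38
t 8.2 pos [0.4911 0.278  0.163 ] rpy [ 3.139 -0.431  0.451] -> shift cm [ 0.6   0.04 -0.06] turn [ 0.    -0.051  0.004] F [3.4 4.8 0.5] w 0.0611 ff 44.6 q [-0.77  0.38  0.11  2.19  0.33  0.16 -2.11]
-0.02 0.34
t 8.2 pos [0.4911 0.278  0.163 ] rpy [ 3.139 -0.431  0.451] -> shift cm [0.82 0.04 1.99] turn [ 0.    -0.091  0.004] F [3.4 4.8 0.5] w 0.0611 ff 44.6 q [-0.77  0.38  0.11  2.19  0.33  0.16 -2.11]
-0.04 0.34
t 8.2 pos [0.4911 0.278  0.163 ] rpy [ 3.139 -0.431  0.451] -> shift cm [0.64 0.04 3.98] turn [ 0.    -0.091  0.004] F [3.4 4.8 0.5] w 0.0611 ff 44.6 q [-0.77  0.38  0.11  2.19  0.33  0.16 -2.11]
```

Emit:
play_rows([
  [0.3, 0, 0, 0, -0.02, 0, -1],
  [0.6, 0, 0, 0, -0.05, 0, -1],
  [0.7, 0, 0.5, 0, -0.07, 0, -1],
  [0.8, 0, 1.2, 0, -0.09, 0, -1],
  [0.8, 0, 2, 0, -0.09, 0, -1],
])

```text
clock: 8.7
position: [0.5061, 0.2849, 0.1488]
tool_rot: [3.141, -0.342, 0.449]
force: [0.9, -0.5, -2.1]
grip_width: 0.061
finger_force: 44.7
```

```bash
python3 -c "
from h import *
for d,a,e in ((-.02,.34,.9),(-.04,.34,.9),(-.045,.34,.9)):
    print(d,a); R=tilt(a); over(tipL+e/100*R.as_matrix()[:,0],d,a)"
```

```text
-0.02 0.34
t 8.7 pos [0.5061 0.2849 0.1488] rpy [ 3.141 -0.342  0.449] -> shift cm [-0.08  0.02  0.02] turn [-0.    -0.002  0.003] F [ 0.9 -0.5 -2.1] w 0.061 ff 44.7 q [-0.64  0.44 -0.02  2.09  0.27  0.29 -2.02]
-0.04 0.34
t 8.7 pos [0.5061 0.2849 0.1488] rpy [ 3.141 -0.342  0.449] -> shift cm [-0.09  0.02  2.02] turn [-0.    -0.002  0.003] F [ 0.9 -0.5 -2.1] w 0.061 ff 44.7 q [-0.64  0.44 -0.02  2.09  0.27  0.29 -2.02]
-0.045 0.34
t 8.7 pos [0.5061 0.2849 0.1488] rpy [ 3.141 -0.342  0.449] -> shift cm [-0.09  0.02  2.52] turn [-0.    -0.002  0.003] F [ 0.9 -0.5 -2.1] w 0.061 ff 44.7 q [-0.64  0.44 -0.02  2.09  0.27  0.29 -2.02]
```

Emit:
play_rows([
  [-0.1, 0, 0.6, 0, 0, 0, -1],
  [-0.1, 0, 1.2, 0, 0, 0, -1],
  [-0.1, 0, 1.6, 0, 0, 0, -1],
  [-0.1, 0, 1.9, 0, 0, 0, -1],
  [-0.1, 0, 2, 0, 0, 0, -1],
])

```text
clock: 9.2
position: [0.5104, 0.2873, 0.1301]
tool_rot: [3.14, -0.342, 0.45]
force: [-0.3, -0.3, -2.3]
grip_width: 0.0607
finger_force: 44.7
```

Emit:
play_rows([
  [0, 0, 0.1, 0, 0, 0, -1],
  [0, 0, 0.2, 0, 0, 0, -1],
  [0, 0, 0.3, 0, 0, 0, -1],
  [0, 0, 0.4, 0, 0, 0, -1],
  [0, 0, 0.5, 0, 0, 0, -1],
])

```text
clock: 9.7
position: [0.5121, 0.288, 0.1258]
tool_rot: [3.141, -0.343, 0.45]
force: [-10.8, -4.6, 17.8]
grip_width: 0.0609
finger_force: 46.3
```

```bash
python3 -c "
from h import *
for d,a,e in ((-.045,.34,.9),):
    print(d,a); R=tilt(a); over(tipL+e/100*R.as_matrix()[:,0],d,a)"
```

```text
-0.045 0.34
t 9.7 pos [0.5121 0.288  0.1258] rpy [ 3.141 -0.343  0.45 ] -> shift cm [0.05 0.04 0.13] turn [-0.    -0.003  0.004] F [-10.8  -4.6  17.8] w 0.0609 ff 46.3 q [-0.65  0.49  0.    2.09  0.29  0.24 -2.04]
```

Emit:
play_rows([
  [0, 0, -0.1, 0, 0, 0, -0.3],
  [0, 0, -0.1, 0, 0, 0, 0.3],
  [0, 0, -0.1, 0, 0, 0, 0.5],
  [0, 0, -0.1, 0, 0, 0, 0.7],
  [0, 0, -0.1, 0, 0, 0, 1],
], squeeze=20)

```text
clock: 10.2
position: [0.5118, 0.2879, 0.1267]
tool_rot: [3.141, -0.343, 0.45]
force: [-1.1, -0.0, 0.4]
grip_width: 0.0843
finger_force: 0.0
```

```bash
python3 -c "
from h import *
rel(tipL,tilt(.34))
from workcell import viewer
p,d=viewer.grab_frame('side'); cv2.imwrite('pics/r1.png',p[60:260,200:440,::-1].repeat(3,0).repeat(3,1))"
```

```text
t 10.2 pos [0.5118 0.2879 0.1267] rpy [ 3.141 -0.343  0.45 ] -> shift cm [-0.84  0.04 -4.29] turn [-0.    -0.003  0.004] F [-1.1 -0.   0.4] w 0.0843 ff 0.0 q [-0.65  0.48  0.    2.09  0.28  0.24 -2.04]
```

View pics/r1.png

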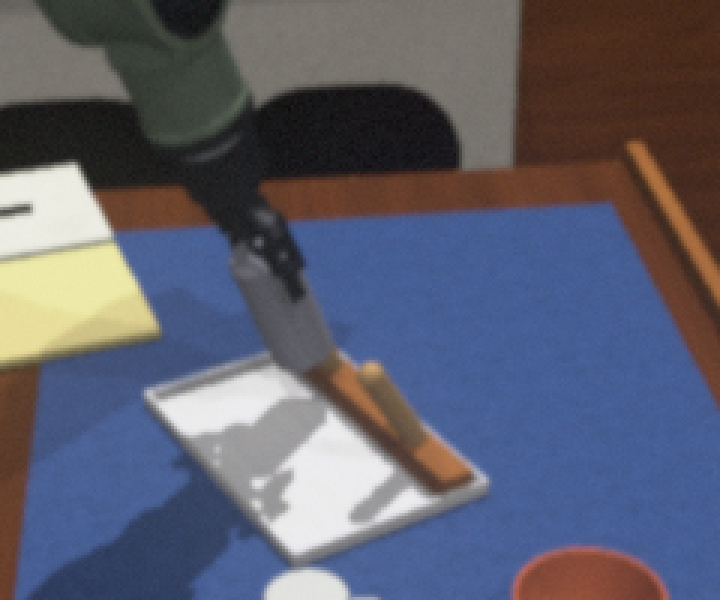

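Emit:
play_rows([
  [0, 0, -0.8, 0, 0, 0, 1],
  [0, 0, -2, 0, 0, 0, 1],
  [0, 0, -4, 0, 0, 0, 1],
  [0, 0, -6, 0, 0, 0, 1],
  [0, 0, -8, 0, 0, 0, 1],
])

```text
clock: 10.75
position: [0.487, 0.276, 0.2037]
tool_rot: [3.141, -0.343, 0.45]
force: [-0.1, -0.5, 1.5]
grip_width: 0.0852
finger_force: 0.0
```

```bash
python3 -c "
from h import *
rel([.5,.1,.30],tilt(0,.112));rel([.5073,-.0924,.15],tilt(0,.112))"
```

```text
t 10.75 pos [0.487  0.276  0.2037] rpy [ 3.141 -0.343  0.45 ] -> shift cm [ -2.87  16.42 -11.24] turn [-0.057 -0.34   0.335] F [-0.1 -0.5  1.5] w 0.0852 ff 0.0 q [-0.61  0.31 -0.06  2.09  0.24  0.41 -1.99]
t 10.75 pos [0.487  0.276  0.2037] rpy [ 3.141 -0.343  0.45 ] -> shift cm [-15.18  34.05   0.31] turn [-0.057 -0.34   0.335] F [-0.1 -0.5  1.5] w 0.0852 ff 0.0 q [-0.61  0.31 -0.06  2.09  0.24  0.41 -1.99]
```

Emit:
play_rows([
  [0, 0, -4, 0, 0, 0, 1],
  [-0.5, 3, -7, -0.01, -0.08, 0.08, 1],
  [-1.2, 7.5, -8.5, -0.03, -0.17, 0.17, 1],
  [-2, 12, -10, -0.04, -0.25, 0.25, 1],
  [-2.9, 16.4, -11.2, -0.057, -0.34, 0.335, 1],
])

```text
clock: 11.25
position: [0.4999, 0.0988, 0.3006]
tool_rot: [-3.14, 0.001, 0.109]
force: [0.2, -0.2, -1.0]
grip_width: 0.0852
finger_force: 0.0
```

```bash
python3 -c "
from h import *
rel([.5073,-.0924,.15],tilt(0,.112))"
```

```text
t 11.25 pos [0.4999 0.0988 0.3006] rpy [-3.14e+00  1.00e-03  1.09e-01] -> shift cm [-1.33 19.11 15.03] turn [-0.001  0.001 -0.003] F [ 0.2 -0.2 -1. ] w 0.0852 ff 0.0 q [-0.32  0.26  0.01  1.81 -0.01  1.07 -1.77]
```

Emit:
play_rows([
  [-0.2, 4, 1, 0, 0, 0, 1],
  [-0.5, 8.5, 3.5, 0, 0, 0, 1],
  [-0.8, 13, 7, 0, 0, 0, 1],
  [-1.1, 17, 11, 0, 0, 0, 1],
  [-1.3, 19.1, 15, 0, 0, 0, 1],
])

```text
clock: 11.75
position: [0.5087, -0.0879, 0.157]
tool_rot: [3.141, -0.003, 0.11]
force: [2.4, 0.9, -0.2]
grip_width: 0.0853
finger_force: 0.0
```

Emit:
play_rows([
  [0, 0, 0, 0, 0, 0, 1],
  [0, 0, 2, 0, 0, 0, 1],
  [0, 0, 4, 0, 0, 0, 1],
  [0, 0, 5, 0, 0, 0, 1],
  [0, 0, 5, 0, 0, 0, 1],
])

```text
clock: 12.25
position: [0.508, -0.0852, 0.1062]
tool_rot: [-3.141, 0.001, 0.112]
force: [0.1, -0.7, -0.6]
grip_width: 0.085
finger_force: 0.0
```

```bash
python3 -c "
from h import *
rel([.5073,-.0924,.027],tilt(0,.112))"
```

```text
t 12.25 pos [ 0.508  -0.0852  0.1062] rpy [-3.141e+00  1.000e-03  1.120e-01] -> shift cm [-0.14  0.71  7.92] turn [-0.     0.001  0.   ] F [ 0.1 -0.7 -0.6] w 0.085 ff 0.0 q [ 0.    0.53  0.06  1.99 -0.06  0.62 -1.35]
```

Emit:
play_rows([
  [0, 0.4, 0, 0, 0, 0, 1],
  [-0.1, 0.7, 1, 0, 0, 0, 1],
  [-0.1, 0.7, 3.5, 0, 0, 0, 1],
  [-0.1, 0.7, 6, 0, 0, 0, 1],
  [-0.1, 0.7, 7.9, 0, 0, 0, 1],
])

```text
clock: 12.75
position: [0.508, -0.093, 0.0262]
tool_rot: [3.141, 0.0, 0.111]
force: [0.8, 1.1, 0.0]
grip_width: 0.0856
finger_force: 0.0
```

Emit:
play_rows([
  [0, 0, 0, 0, 0, 0, 0.3],
  [0, 0, 0, 0, 0, 0, 0],
  [0, 0, 0, 0, 0, 0, -0.5],
  [0, 0, 0, 0, 0, 0, -1],
  [0, 0, 0, 0, 0, 0, -1],
], squeeze=40)

```text
clock: 13.25
position: [0.5085, -0.0927, 0.0279]
tool_rot: [3.141, -0.0, 0.112]
force: [-0.0, -0.1, -3.5]
grip_width: 0.0637
finger_force: 45.2
```

```bash
python3 -c "
from h import *
rel([.5073,-.0924,.027],tilt(0,.112))"
```

```text
t 13.25 pos [ 0.5085 -0.0927  0.0279] rpy [ 3.141 -0.     0.112] -> shift cm [-0.11 -0.05  0.09] turn [ 0. -0. -0.] F [-0.  -0.1 -3.5] w 0.0637 ff 45.2 q [ 0.03  0.67  0.05  2.02 -0.07  0.45 -1.33]
```

Emit:
play_rows([
  [0, 0, -1.5, 0, 0, 0, -1],
  [0, 0, -5, 0, 0, 0, -1],
  [0, 0, -10, 0, 0, 0, -1],
  [0, 0, -14, 0, 0, 0, -1],
  [0, 0, -18, 0, 0, 0, -1],
])

```text
clock: 13.75
position: [0.508, -0.0927, 0.2096]
tool_rot: [3.141, -0.0, 0.112]
force: [0.1, 0.3, -3.1]
grip_width: 0.0639
finger_force: 45.5
```

```bash
python3 -c "
from h import *
over(tipS,.09,.4)"
```

```text
t 13.75 pos [ 0.508  -0.0927  0.2096] rpy [ 3.141 -0.     0.112] -> shift cm [  6.5  -22.51   0.57] turn [ 0.067  0.396 -0.33 ] F [ 0.1  0.3 -3.1] w 0.0639 ff 45.5 q [-0.    0.38  0.09  1.91 -0.04  0.85 -1.35]
```

Emit:
play_rows([
  [0.7, -2, 0, 0.005, 0.04, -0.03, -1],
  [1.8, -6, 0, 0.015, 0.1, -0.08, -1],
  [3, -10.5, 0, 0.03, 0.18, -0.15, -1],
  [4.2, -14.5, 0.2, 0.045, 0.26, -0.22, -1],
  [5.5, -19, 0.4, 0.055, 0.33, -0.28, -1],
])

```text
clock: 14.25
position: [0.5416, 0.1033, 0.204]
tool_rot: [-3.134, -0.337, 0.395]
force: [1.2, 0.1, -1.8]
grip_width: 0.0639
finger_force: 45.5
```

```bash
python3 -c "
from h import *
over(tipS,.09,.4);over(tipS,.04,.4)"
```

```text
t 14.25 pos [0.5416 0.1033 0.204 ] rpy [-3.134 -0.337  0.395] -> shift cm [ 1.78 -2.99  0.66] turn [ 0.011  0.063 -0.048] F [ 1.2  0.1 -1.8] w 0.0639 ff 45.5 q [-0.2   0.31 -0.07  2.1  -0.07  0.41 -1.39]
t 14.25 pos [0.5416 0.1033 0.204 ] rpy [-3.134 -0.337  0.395] -> shift cm [ 2.09 -3.06  5.65] turn [ 0.011  0.063 -0.048] F [ 1.2  0.1 -1.8] w 0.0639 ff 45.5 q [-0.2   0.31 -0.07  2.1  -0.07  0.41 -1.39]
```

Emit:
play_rows([
  [0.6, -1, 0, 0.004, 0.02, -0.02, -1],
  [1.2, -2, 0.4, 0.01, 0.04, -0.035, -1],
  [1.8, -3, 0.7, 0.011, 0.063, -0.048, -1],
  [1.8, -3, 0.7, 0.011, 0.063, -0.048, -1],
  [1.8, -3, 0.7, 0.011, 0.063, -0.048, -1],
])

```text
clock: 14.75
position: [0.5478, 0.1368, 0.2028]
tool_rot: [-3.141, -0.395, 0.443]
force: [0.2, -0.4, -2.5]
grip_width: 0.0641
finger_force: 45.6
```

```bash
python3 -c "
from h import *
over(tipS,.09,.4);
R=tilt(.4); over(tipS+.005*R.as_matrix()[:,0],.03,.4);over(tipS+.005*R.as_matrix()[:,0],-.045,.4)
from workcell import viewer
p,d=viewer.grab_frame('side'); cv2.imwrite('pics/i2.png',p[60:260,200:440,::-1].repeat(3,0).repeat(3,1))"
```

```text
t 14.75 pos [0.5478 0.1368 0.2028] rpy [-3.141 -0.395  0.443] -> shift cm [ 0.07 -0.14 -0.08] turn [ 0.     0.005 -0.002] F [ 0.2 -0.4 -2.5] w 0.0641 ff 45.6 q [-0.25  0.31 -0.09  2.11 -0.06  0.32 -1.41]
t 14.75 pos [0.5478 0.1368 0.2028] rpy [-3.141 -0.395  0.443] -> shift cm [ 0.6  -0.15  5.91] turn [ 0.     0.005 -0.002] F [ 0.2 -0.4 -2.5] w 0.0641 ff 45.6 q [-0.25  0.31 -0.09  2.11 -0.06  0.32 -1.41]
t 14.75 pos [0.5478 0.1368 0.2028] rpy [-3.141 -0.395  0.443] -> shift cm [ 0.64 -0.15 13.41] turn [ 0.     0.005 -0.002] F [ 0.2 -0.4 -2.5] w 0.0641 ff 45.6 q [-0.25  0.31 -0.09  2.11 -0.06  0.32 -1.41]
```

View pics/i2.png

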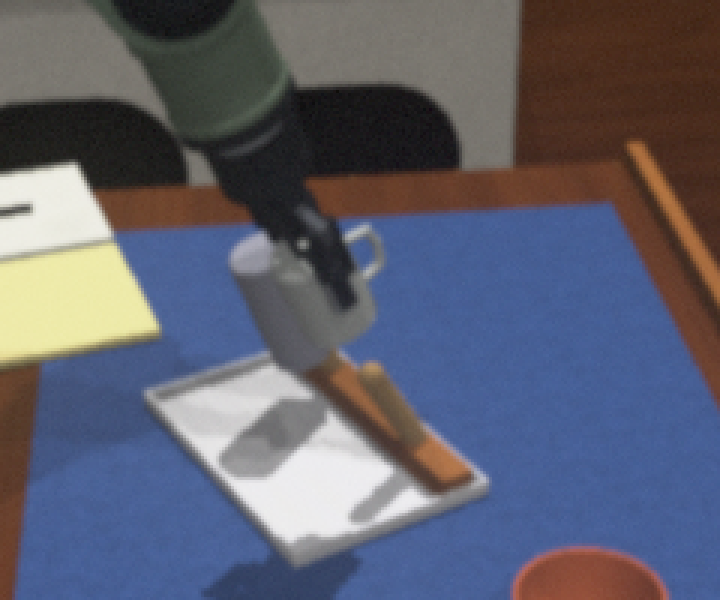

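```bash
python3 -c "
from h import *
R=tilt(.25)
for d in (.05,.0,-.035): over(tipS+.010*R.as_matrix()[:,0],d,.25)"
```

```text
t 14.8 pos [0.548  0.1366 0.2029] rpy [-3.141 -0.395  0.443] -> shift cm [ 1.82 -0.18  4.12] turn [ 0.    -0.145 -0.003] F [-0.4  0.8 -2.5] w 0.0641 ff 45.6 q [-0.25  0.31 -0.09  2.11 -0.06  0.32 -1.41]
t 14.8 pos [0.548  0.1366 0.2029] rpy [-3.141 -0.395  0.443] -> shift cm [ 1.09 -0.18  9.06] turn [ 0.    -0.145 -0.003] F [-0.4  0.8 -2.5] w 0.0641 ff 45.6 q [-0.25  0.31 -0.09  2.11 -0.06  0.32 -1.41]
t 14.8 pos [0.548  0.1366 0.2029] rpy [-3.141 -0.395  0.443] -> shift cm [ 0.59 -0.18 12.53] turn [ 0.    -0.145 -0.003] F [-0.4  0.8 -2.5] w 0.0641 ff 45.6 q [-0.25  0.31 -0.09  2.11 -0.06  0.32 -1.41]
```

Emit:
play_rows([
  [0.4, -0.1, 0.5, 0, -0.03, 0, -1],
  [0.8, -0.2, 1.2, 0, -0.07, 0, -1],
  [1.3, -0.2, 2.2, 0, -0.11, 0, -1],
  [1.8, -0.2, 3.2, 0, -0.145, 0, -1],
  [1.8, -0.2, 4.1, 0, -0.145, 0, -1],
])

```text
clock: 15.3
position: [0.5777, 0.1532, 0.1718]
tool_rot: [-3.141, -0.251, 0.444]
force: [0.2, 1.3, -2.5]
grip_width: 0.0639
finger_force: 45.6
```

```bash
python3 -c "
from h import *
R=tilt(.25)
for d in (.0,-.035,-.045): over(tipS+.010*R.as_matrix()[:,0],d,.25)"
```

```text
t 15.3 pos [0.5777 0.1532 0.1718] rpy [-3.141 -0.251  0.444] -> shift cm [-0.13  0.04  4.96] turn [-0.    -0.001 -0.002] F [ 0.2  1.3 -2.5] w 0.0639 ff 45.6 q [-0.31  0.45 -0.04  1.95 -0.02  0.5  -1.46]
t 15.3 pos [0.5777 0.1532 0.1718] rpy [-3.141 -0.251  0.444] -> shift cm [-0.13  0.04  8.46] turn [-0.    -0.001 -0.002] F [ 0.2  1.3 -2.5] w 0.0639 ff 45.6 q [-0.31  0.45 -0.04  1.95 -0.02  0.5  -1.46]
t 15.3 pos [0.5777 0.1532 0.1718] rpy [-3.141 -0.251  0.444] -> shift cm [-0.13  0.04  9.46] turn [-0.    -0.001 -0.002] F [ 0.2  1.3 -2.5] w 0.0639 ff 45.6 q [-0.31  0.45 -0.04  1.95 -0.02  0.5  -1.46]
```

Emit:
play_rows([
  [-0.1, 0, 1, 0, 0, 0, -1],
  [-0.1, 0, 2, 0, 0, 0, -1],
  [-0.1, 0, 3, 0, 0, 0, -1],
  [-0.1, 0, 4, 0, 0, 0, -1],
  [-0.1, 0, 5, 0, 0, 0, -1],
])

```text
clock: 15.8
position: [0.5868, 0.1581, 0.1223]
tool_rot: [-3.141, -0.251, 0.444]
force: [0.6, 0.1, -2.8]
grip_width: 0.0637
finger_force: 45.6
```

Emit:
play_rows([
  [0, 0, 0.7, 0, 0, 0, -1],
  [0, 0, 1.4, 0, 0, 0, -1],
  [0, 0, 2.1, 0, 0, 0, -1],
  [0, 0, 2.7, 0, 0, 0, -1],
  [0, 0, 3.2, 0, 0, 0, -1],
])

```text
clock: 16.3
position: [0.5939, 0.1616, 0.0916]
tool_rot: [-3.141, -0.251, 0.444]
force: [-1.0, -0.6, -1.8]
grip_width: 0.0635
finger_force: 45.6
```

```bash
python3 -c "
from h import *
R=tilt(.25)
for d in (-.035,-.045): over(tipS+.010*R.as_matrix()[:,0],d,.25)"
```

```text
t 16.3 pos [0.5939 0.1616 0.0916] rpy [-3.141 -0.251  0.444] -> shift cm [0.09 0.1  0.24] turn [-0.    -0.001 -0.002] F [-1.  -0.6 -1.8] w 0.0635 ff 45.6 q [-0.32  0.6  -0.04  1.95 -0.01  0.34 -1.47]
t 16.3 pos [0.5939 0.1616 0.0916] rpy [-3.141 -0.251  0.444] -> shift cm [0.08 0.1  1.24] turn [-0.    -0.001 -0.002] F [-1.  -0.6 -1.8] w 0.0635 ff 45.6 q [-0.32  0.6  -0.04  1.95 -0.01  0.34 -1.47]
```

Emit:
play_rows([
  [0, 0, 0.2, 0, 0, 0, -1],
  [0, 0, 0.4, 0, 0, 0, -1],
  [0, 0, 0.6, 0, 0, 0, -1],
  [0, 0, 0.8, 0, 0, 0, -1],
  [0, 0, 0.9, 0, 0, 0, -1],
])

```text
clock: 16.8
position: [0.5959, 0.1625, 0.0834]
tool_rot: [-3.141, -0.251, 0.444]
force: [-0.6, -0.5, -2.1]
grip_width: 0.0643
finger_force: 45.6
```

```bash
python3 -c "
from h import *
R=tilt(.25)
for d in (-.045,): over(tipS+.010*R.as_matrix()[:,0],d,.25)"
```

```text
t 16.8 pos [0.5959 0.1625 0.0834] rpy [-3.141 -0.251  0.444] -> shift cm [0.07 0.1  0.39] turn [-0.    -0.001 -0.002] F [-0.6 -0.5 -2.1] w 0.0643 ff 45.6 q [-0.32  0.61 -0.04  1.95 -0.01  0.33 -1.47]
```

Emit:
play_rows([
  [0, 0, 0.1, 0, 0, 0, -1],
  [0, 0, 0.2, 0, 0, 0, -1],
  [0, 0, 0.3, 0, 0, 0, -1],
  [0, 0, 0.35, 0, 0, 0, -1],
  [0, 0, 0.4, 0, 0, 0, -1],
])

```text
clock: 17.3
position: [0.5968, 0.1629, 0.0795]
tool_rot: [-3.141, -0.251, 0.444]
force: [-0.6, 0.1, -2.1]
grip_width: 0.0638
finger_force: 45.6
```

Emit:
play_rows([
  [0, 0, 0.05, 0, 0, 0, -1],
  [0, 0, 0.1, 0, 0, 0, -1],
  [0, 0, 0.15, 0, 0, 0, -1],
  [0, 0, 0.2, 0, 0, 0, -1],
  [0, 0, 0.25, 0, 0, 0, -1],
])

```text
clock: 17.8
position: [0.5971, 0.1631, 0.0786]
tool_rot: [-3.141, -0.251, 0.444]
force: [-23.8, -6.9, 44.3]
grip_width: 0.0642
finger_force: 50.4
```

Emit:
play_rows([
  [0, 0, -0.05, 0, 0, 0, -1],
  [0, 0, -0.1, 0, 0, 0, -1],
  [0, 0, -0.12, 0, 0, 0, 0.4],
  [0, 0, -0.12, 0, 0, 0, 0.7],
  [0, 0, -0.12, 0, 0, 0, 1],
], squeeze=20)

```text
clock: 18.3
position: [0.5973, 0.1632, 0.0785]
tool_rot: [-3.141, -0.252, 0.444]
force: [0.2, 1.1, 0.3]
grip_width: 0.0842
finger_force: 0.0
```

Emit:
play_rows([
  [0, 0, -0.4, 0, 0, 0, 1],
  [0, 0, -1.5, 0, 0, 0, 1],
  [0, 0, -3.5, 0, 0, 0, 1],
  [0, 0, -6, 0, 0, 0, 1],
  [0, 0, -9, 0, 0, 0, 1],
])

```text
clock: 18.8
position: [0.5763, 0.1532, 0.1666]
tool_rot: [-3.141, -0.25, 0.444]
force: [0.4, 0.1, -0.3]
grip_width: 0.0853
finger_force: 0.0
```

Emit:
play_rows([
  [0, 0, -3, 0, 0, 0, 1],
  [0, 4, -6, 0, 0, 0, 1],
  [0, 8, -8, 0, 0, 0, 1],
  [0, 12, -10, 0, 0, 0, 1],
  [0, 16, -10, 0, 0, 0, 1],
])

```text
clock: 19.3
position: [0.6242, -0.0037, 0.2662]
tool_rot: [3.14, -0.256, 0.444]
force: [1.8, 0.7, 0.9]
grip_width: 0.0855
finger_force: 0.0
```

```bash
python3 -c "
from h import *
from workcell import viewer
p,d=viewer.grab_frame('side'); cv2.imwrite('pics/f1.png',p[60:260,200:440,::-1].repeat(3,0).repeat(3,1))
p,d=viewer.grab_frame('top'); np.savez('top2.npz',p=p,d=d,**viewer.camera_info('top'))
p,X,ok=cloud('top','top2.npz')
for t in (tipL,tipS):
    near=ok&(np.linalg.norm(X-t-[-.0,0,.0],axis=-1)<.045)&(X[...,2]>t[2]-.03); P=X[near]
    # cap plane: points high along axis
    q=P[np.argsort(P@ax)][-200:]; c=q.mean(0); n=np.linalg.svd(q-c)[2][2]; n*=np.sign(n[2])
    print('cap centre-tip',(c-t).round(4),'dist along n',((c-t)@n).round(4),'tilt deg',np.degrees(np.arccos(n[2])).round(1))"
```

```text
cap centre-tip [-0.0061 -0.0031  0.0035] dist along n 0.0061 tilt deg 25.4
cap centre-tip [-0.0086 -0.005   0.0035] dist along n 0.007 tilt deg 22.5
```

View pics/f1.png

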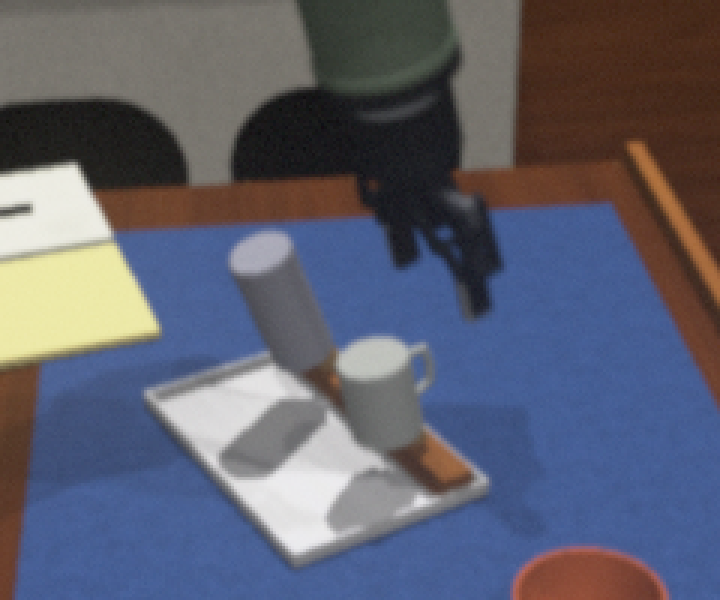

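Both cups hang free of the tray and rail. The bottoms sit 6–7 mm beyond the tips, where the 5 mm bottom thickness puts a seated cup, with tilts of about 25° and 22°. Handing in.

Emit:
play_rows([
  [0, 0, 0, 0, 0, 0, 1],
  [0, 0, 0, 0, 0, 0, 1],
  [0, 0, 0, 0, 0, 0, 1],
  [0, 0, 0, 0, 0, 0, 1],
  [0, 0, 0, 0, 0, 0, 1],
])

```text
clock: 19.9
position: [0.6232, -0.0012, 0.2622]
tool_rot: [-3.141, -0.251, 0.445]
force: [0.1, -0.2, -0.1]
grip_width: 0.0854
finger_force: 0.0
```

```bash
python3 -c "
from workcell import bot
print(bot.job_done())"
```

```text
the job is handed in; nothing more can be done
None
```

The beaker hangs on the long peg and the mug on the short peg, both clear of the tray and rail in the last picture; I handed the job in at about 20 s, and the hand-in gave no verdict.

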